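Lock the loaded evidence box and hold the key for the seal

ROBOT

A 6-joint arm with a two-finger parallel gripper is mounted at the origin on the work surface. World frame = base frame: x ahead of the robot, y to its left, z up, the work surface at z = 0. Lengths are in mm, angles in degrees, forces in N, time in s.
With the tool pointing down it reaches from about 325 to 925 mm from the base axis. Payload 3.1 kg.
Tool frame: the origin (TCP) lies at the very end of the fingers, on their centre line; the grasp point (between the pads) lies grasp_offset behind it (grasp_offset is the distance from the TCP to the grasp point, in mm); z points along the fingers, x is the direction in which the jaws open and shut, and the axes are right-handed (so a half turn about z gives the same grasp; the last joint's range is limited). The gripper opens to 85 mm and grips with 20 to 120 N. Pads are 22 mm wide; open, the fingers measure 114 mm over their backs; the gripper's body (76 mm by 85 mm) begins 54 mm behind the grasp point. The pads swing forward as they close: fully open they stand 13 mm farther back than shut.
Start: joints at [68.056, 12.427, 92.441, -0, 75.132, -6.429], TCP at [167.17, 602.24, 231.3] pointing down, gripper open.
Joint ranges: [-157.48, 157.48], [-44.54, 120.13], [17.64, 146.25], [-64.5, 244.5], [7.68, 150.69], [-147.95, 147.95]. Speed limits (degrees/s): [159.86, 159.86, 180, 180, 180, 180].

INTERFACE

Orientations are given as [roll, pitch, yaw] about the fixed x, y, z axes, in that order (R = Rz(yaw) Ry(pitch) Rx(roll)).
In Python, from station import * gives the robot as it stands. Calls block until the motion is done:
- goto(position, orientation): joint-space move of the TCP to a pose.
- move_l(position, attitude=None, speed=150): straight line of the TCP; attitude=None keeps the orientation; speed is the mean speed in mm/s.
- move_j(angles): joint-space move.
- grip(opening, squeeze=None): finger opening in mm; squeeze is the grip in N (None keeps the last); returns when the fingers have stopped.
- wait(seconds).
- solve_ik(position, orientation): joint angles nearest the present ones, or None.
- get_obs(): the state.
- get_image(name): name is "side" or "top"; returns the picture (420x560x3 uint8, red, green, blue); there is no depth.
- get_calibration(name): a dict with "fx", "fy", "cx", "cy" (pixels), "R" (3x3) and "t" (3): a world point X has camera coordinates R X + t. Camera axes: x right, y down, z forward; pixel columns grow to the right and rows downward; lengths in mm; the calibration is good to about 2 mm. A picture is of the moment at which its call begins. get_calibration takes no time and is no camera call.
A pose or a line that the arm cannot do raises Unreachable and nothing moves.
- sign_off(): hands the job in, once; it reports no verdict.
Trained networks look in the newest picture that a camera, given by its name, has taken for a name from the list of things; names that differ only in an ending like _2 or _b are one class to them, and where a whole thing is asked for, a point or a joint stands for the part that bears it (a point fixed in the world has none). Each returns a list of dicts, best first, with "score" (0 to 1); they miss things now and then, are a little off and sometimes report something else, mostly with a low value. They report only what shows in the picture. A call takes as long as a camera call. They do not tell look-alikes from the thing itself.
- spot_in(name, camera): "extent" ([centre column, centre row, width, height] in pixels, round what is visible of it).
- regions_of(name, camera): "region" (420x560 bool, what is visible of it) and "extent" ([centre column, centre row, width, height] in pixels, round what is visible of it).
The state is a dict: "t": time; "joint_pos": joint angles; "qvel": joint speeds; "effort": joint torques, N m; "tcp_pos": TCP position; "ee_rot": TCP orientation; "wrist_force": force on the tool from outside, world axes, zero at the start; "moment": the same for the moment, N m; "grip_width": finger opening in mm.
Only numpy, scipy, OpenCV 4.12 (cv2) and the standard library are available. Lean on these libraries where they do the work, as an engineer would, in place of code of your own. Each camera call takes 0.05 s, during which the arm holds its last target.

TASK

The evidence box is packed: shut its lid all the way down, then take the yellow-headed key from the key block, push it fully home in the lock on the lid (the pins are sticky, so wiggle it if it catches) and turn it a quarter turn clockwise. The lock springs back when let go, so finish while still gripping the key and holding it turned in the shut box, so that I can fit the seal; leave the red and green keys standing in the block and do not shift the scale.

Things in the scene. Friction and masses are not known exactly. Their poses are not given: they have to be found in the camera images.
- evidence_box: Grey steel lock box, fixed, standing open. Origin: centre of its underside. 180 mm deep (x), 250 mm wide (y), z up; its front is the -x side. The tub is 66 mm high; shut, the lid brings it to 90 mm. A carton and a jar lie inside, below the rim.
- box_lid (a joint): Lid angle in rad: 0 = shut, about 1.15 to 1.5 at the start, stop at 1.8. Hinged along the box's far (+x) top rim. Stiff friction hinge without a catch: the lid stays where it is left, and takes about 5 N near its front edge to move.
- lid_hinge (a point): Middle of the hinge line, 66 mm above the desk. Axes turn with the lid: y along the hinge; lid shut, x points away from the box's front and z up. The lid is a tray 180 by 250 mm: outer face 24 mm along z, front edge 180 mm along -x. A folded bail handle stands 8 mm proud of the outer face, 71 to 103 mm along -x and up to 57 mm either side of the middle.
- lid_front_edge (a point): Middle of the lid's front edge at its outer face (180 mm along -x and 24 mm along z from lid_hinge). Axes as lid_hinge.
- lock_mouth (a point): Centre of the keyway at the face of the brass plug, in a 36 mm steel rosette on the lid, 142 mm from the hinge, half-way across; lid shut: 93 mm above the desk. Axes as lid_hinge, not turning with the plug. Slot 11.5 mm along x (plug at 0), 4.0 along y, 30 deep, mouth bevelled. Three sticky pins in its +x end, 9 to 21 mm down: 10 to 20 N to push straight past, less if rocked 1 mm along x.
- lock (a joint): Turn of the plug in rad: 0 at the start, positive clockwise seen from above, stop at 1.57 (a quarter turn). A light spring (0.05 N m at the stop) takes it back to about 0.1 when let go. The blade has 6 degrees of play in the keyway and the grip gives a little, so the hand may have to turn a little further than the plug.
- key_block: Dark wooden key block, 170 mm long (its x), 50 mm wide (its y), 40 mm high, fixed. Origin: centre of its underside. Three keys stand upright in slots in its top, at x = -55, 0 and +55 mm.
- yellow_key_head (a point): Centre of the key's yellow head: 28 mm wide (x), 10 thick (y), 34 high (z up). Black shoulder 20 by 6 mm, underside 25 mm below this point; then a steel blade 10 wide (x), 3 thick (y), 29 long, tip tapered. It stands upright in one of the block's slots, shoulder on the block's top, width along the block. Either way round fits. Home, the shoulder meets the plug: this point 25 mm above lock_mouth.
- red_key_head (a point): Centre of the head of the red-headed key, of the same size; leave it.
- green_key_head (a point): Centre of the head of the green-headed key, of the same size; leave it.
- scale: Red counter scale with a tray, 120 mm square at the foot, 165 mm high, tray 120 by 162 mm; loose, 0.9 kg. Origin: centre of its underside. Leave it.
Not all that is in view belongs to the job. Of the things that look like the part that bears yellow_key_head, the largest one is meant.

How it is judged:
By the outcome, as a careful person would: the job done as asked, in the order asked, and still so for the second after the job is handed in, while the arm keeps its last pose, push and grip.
It also fails if it takes over 72 s, if anything falls off the work surface, if the arm or the gripper's body presses on something with over 40 N, if the wrist force passes 120 N, or if a joint passes its speed limit or range.

## Working session

There is one attempt and no reset: what is moved stays moved. The work goes in short steps, each a Python script; the robot and the scene stay as the last script left them, time stands still between calls to the robot, and variables do not carry over. Pictures are saved under pics/ and viewed, and the job is handed in when it is done.

```bash
ls -la; mkdir -p pics
python3 - <<'E'
from station import *
import cv2
o=get_obs(); print(o)
for n in("side","top"):
    im=get_image(n); cv2.imwrite(f"pics/a_{n}.png",im[:,:,::-1])
    c=get_calibration(n); print(n,c)
    for k in ["evidence_box","box_lid","lock_mouth","key_block","yellow_key_head","red_key_head","green_key_head","scale"]:
        print(k,[(round(d["score"],2),[round(float(v),1) for v in d["extent"]]) for d in spot_in(k,n)])
E
```

```text
total 12
drwxr-xr-x  3 agent agent 4096 Dec  7 15:14 .
drwxr-xr-x 23 root  root  4096 Dec  7 15:14 ..
drwxr-xr-x  2 agent agent 4096 Dec  7 15:14 pics
{'t': 0.0, 'joint_pos': array([ 6.80545406e+01,  1.24777336e+01,  9.25273978e+01,  2.66629791e-04,
        7.51319423e+01, -6.42741296e+00]), 'qvel': array([-0.06130947,  0.06684405, -0.09406037, -0.0493091 ,  0.06769376,
       -0.02176788]), 'effort': array([ 1.85124569e-03, -3.96844018e+01, -3.03852761e+01,  1.17570670e-05,
        9.45073552e-03, -5.89933990e-06]), 'tcp_pos': array([166.87611192, 601.47528013, 229.96755341]), 'ee_rot': array([-1.79984399e+02,  1.36183294e-01,  7.44819033e+01]), 'wrist_force': array([-0.59686824,  0.71798517, -0.05445135]), 'moment': array([ 0.02641689,  0.01993526, -0.03268401]), 'grip_width': 85.07359142499448}
side {'fx': 455.2614850253026, 'fy': 455.2614850253026, 'cx': 279.3239064998513, 'cy': 206.43717354060044, 'R': array([[-0.91682214, -0.39888357,  0.01814012],
       [-0.24371817,  0.5230368 , -0.81672147],
       [ 0.31628883, -0.7532094 , -0.57674689]]), 't': array([480.09981151, 224.819
[... 674 characters left out ...]
4922, 'cy': 202.8298660341779, 'R': array([[-0.00590596, -0.99969329,  0.0240509 ],
       [-0.98538341,  0.00172327, -0.17034251],
       [ 0.17024882, -0.02470539, -0.98509136]]), 't': array([ -48.95081386,  523.23538025, 1121.09425314])}
evidence_box [(0.61, [289.1, 174.1, 109.1, 80.9]), (0.23, [288.6, 141.2, 109.5, 12.3])]
box_lid [(0.62, [288.8, 141.7, 107.2, 13.5])]
lock_mouth [(0.6, [289.9, 144.3, 107.2, 13.7])]
key_block [(0.58, [164.3, 203.1, 31.6, 61.8])]
yellow_key_head [(0.55, [147.6, 265.7, 16.7, 10.6]), (0.46, [158.4, 222.1, 7.9, 13.0])]
red_key_head [(0.39, [159.8, 202.3, 8.8, 10.5])]
green_key_head [(0.46, [164.9, 182.0, 6.9, 12.6])]
scale [(0.87, [435.4, 211.3, 87.3, 70.5])]
```

Run:
```python
import cv2
a=cv2.imread("pics/a_side.png");cv2.imwrite("pics/a_side_c.png",cv2.resize(a[90:410,120:420],None,fx=1.85,fy=1.85,interpolation=cv2.INTER_CUBIC))
a=cv2.imread("pics/a_top.png");cv2.imwrite("pics/a_top_c.png",cv2.resize(a[110:290,110:350],None,fx=3.2,fy=3.2,interpolation=cv2.INTER_CUBIC))
```

```text
(no output)
```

View pics/a_side.png

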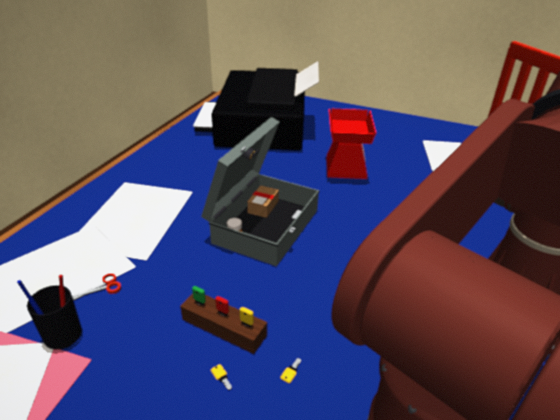

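View pics/a_top.png

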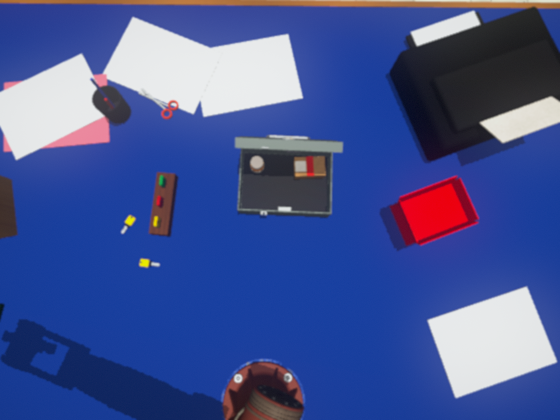

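```bash
sleep 1
```

```text
(no output)
```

View pics/a_side_c.png

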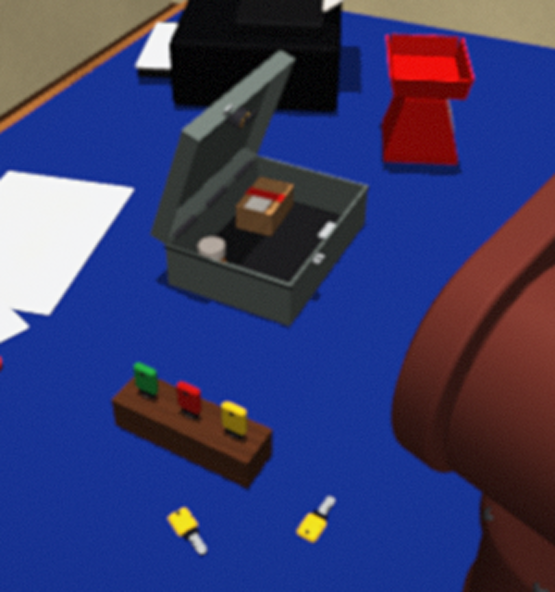

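View pics/a_top_c.png

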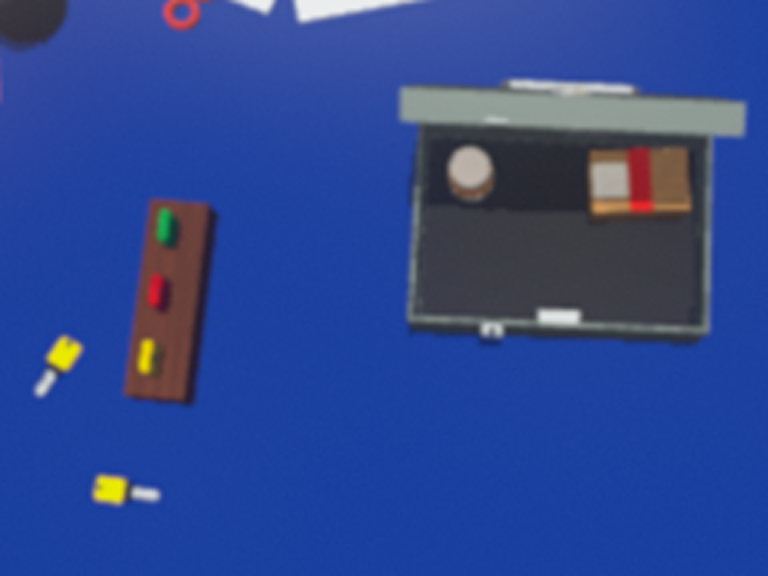

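Side view: open box at about (260,193), block at (224,325), with the standing yellow key at (246,316). Two smaller yellow keys lie loose at (221,377) and (291,371), so they are decoys. In the top view the standing yellow key is at (157,222). Next I'll work out the poses.

```bash
cat > h.py <<'E'
from station import *
import numpy as np, cv2
from scipy.optimize import minimize, least_squares
CAL={n:get_calibration(n) for n in("side","top")}
def proj(n,X):
    c=CAL[n]; X=np.atleast_2d(X); p=X@c["R"].T+c["t"]
    return np.c_[c["fx"]*p[:,0]/p[:,2]+c["cx"],c["fy"]*p[:,1]/p[:,2]+c["cy"]]
def onplane(n,uv,z):
    c=CAL[n]; d=c["R"].T@np.array([(uv[0]-c["cx"])/c["fx"],(uv[1]-c["cy"])/c["fy"],1]); o=-c["R"].T@c["t"]
    return o+d*(z-o[2])/d[2]
def tri(uvs):
    f=lambda X:np.concatenate([proj(n,X)[0]-uv for n,uv in uvs.items()])
    r=least_squares(f,[500,100,60]); return r.x,r.fun
def snap(n,tag):
    im=get_image(n); cv2.imwrite(f"pics/{tag}_{n}.png",im[:,:,::-1]); return im
def cuboid(pose,dx,dy,z0,z1,cx=0,cy=0):
    x,y,a=pose; P=[]
    for sx in(-1,1):
        for sy in(-1,1):
            for z in(z0,z1):
                u,v=cx+sx*dx/2,cy+sy*dy/2
                P.append([x+u*np.cos(a)-v*np.sin(a),y+u*np.sin(a)+v*np.cos(a),z])
    return np.array(P)
def hullmask(n,P,s=8):
    q=cv2.convexHull((proj(n,P)).astype(np.float32))[:,0]
    m=np.zeros((420*s//4*1,560*s//4*1),np.uint8)
    return q
E
python3 - <<'E'
from h import *
ims={n:snap(n,"b") for n in("side","top")}
hsv={n:cv2.cvtColor(im,cv2.COLOR_RGB2HSV).astype(int) for n,im in ims.items()}
def cen(n,box,lo,hi):
    x0,y0,x1,y1=box; H=hsv[n][y0:y1,x0:x1]
    h,s,v=H[...,0],H[...,1],H[...,2]
    m=((h>=lo)&(h<=hi) if lo<=hi else (h>=lo)|(h<=hi))&(s>110)&(v>110)
    ys,xs=np.nonzero(m); w=np.ones(len(xs)); 
    return np.array([xs.mean()+x0,ys.mean()+y0]),m.sum(),(xs.min()+x0,ys.min()+y0,xs.max()+x0,ys.max()+y0)
Y={"side":cen("side",(236,304,258,328),20,35),"top":cen("top",(150,212,165,230),20,35)}
G={"side":cen("side",(188,282,210,308),45,80),"top":cen("top",(156,172,170,190),45,80)}
Rr={"side":cen("side",(212,293,231,316),170,8),"top":cen("top",(152,194,167,210),170,8)}
for nm,d in(("Y",Y),("R",Rr),("G",G)):
    print(nm,[(n,d[n][0].round(2),d[n][1],d[n][2]) for n in d]); print(tri({n:d[n][0] for n in d}))
# block
def iou(pose,masks,parts):
    tot=0
    for n in masks:
        q=[cv2.convexHull((proj(n,P)).astype(np.float32)) for P in parts]
        m=np.zeros((420*4,560*4),np.uint8)
        for k in q: cv2.fillConvexPoly(m,np.round(((k+0.5)*4-.5)*16).astype(np.int32),1,shift=4)
        M=masks[n]; tot+=np.logical_xor(m,M).sum()/M.sum()
    return tot
up=lambda r:cv2.resize(r.astype(np.uint8),None,fx=4,fy=4,interpolation=cv2.INTER_NEAREST)>0
mb={}
for n in("side","top"):
    rs=regions_of("key_block",n); print(n,[(r["score"],r["extent"]) for r in rs][:2])
    mb[n]=up(rs[0]["region"])
    o=ims[n].copy(); o[rs[0]["region"]]=(255,0,255); 
    k=onplane(n,(224,325) if n=="side" else (164,203),40); print(k)
    cv2.imwrite(f"pics/bm_{n}.png",o[:,:,::-1])
y0=tri({n:Y[n][0] for n in Y})[0]; g0=tri({n:G[n][0] for n in G})[0]
c=(y0+g0)/2; a=np.arctan2(*(g0-y0)[1::-1]); print("key-derived",c,np.degrees(a),np.linalg.norm((g0-y0)[:2]))
for sel in(["side","top"],["top"],["side"]):
    ms={n:mb[n] for n in sel}
    f=lambda p:iou((p[0],p[1],p[2]/100),ms,[cuboid((p[0],p[1],p[2]/100),170,50,0,40)])
    r=minimize(f,[c[0],c[1],a*100],method="Nelder-Mead",options=dict(initial_simplex=np.array([c[0],c[1],a*100])+np.array([[0,0,0],[8,0,0],[0,8,0],[0,0,8]])))
    print(sel,r.x,np.degrees(r.x[2]/100),r.fun)
E
```

```text
Y [('side', array([246.19, 314.93]), np.int64(160), (np.int64(240), np.int64(307), np.int64(252), np.int64(323))), ('top', array([155.33, 220.9 ]), np.int64(52), (np.int64(153), np.int64(216), np.int64(158), np.int64(226)))]
(array([470.49794894, 281.18577237,  67.6119532 ]), array([-0.25534513, -0.06603095,  0.09874153,  0.35957858]))
R [('side', array([221.54, 300.15]), np.int64(54), (np.int64(215), np.int64(297), np.int64(227), np.int64(304))), ('top', array([157.58, 200.68]), np.int64(88), (np.int64(154), np.int64(194), np.int64(163), np.int64(209)))]
(array([524.52390485, 275.54592415,  77.36874401]), array([ 0.18338565,  0.05208811, -0.07667003, -0.25287257]))
G [('side', array([197.93, 289.23]), np.int64(43), (np.int64(193), np.int64(286), np.int64(203), np.int64(292))), ('top', array([160.71, 179.9 ]), np.int64(31), (np.int64(159), np.int64(175), np.int64(162), np.int64(184)))]
(array([580.38150189, 269.6297713 ,  77.3747372 ]), array([ 0.12590864,  0.03885452, -0.05636714, -0.17033073]))
side [(0.79, [222.4, 325.5, 88.8, 54.3])]
[508.63590699 299.14125544  40.        ]
top [(0.97, [165.1, 202.4, 30.8, 60.0])]
[524.08018849 267.63540601  40.        ]
key-derived [525.43972541 275.40777183  72.4933452 ] -6.003493644198465 110.48953058685468
['side', 'top'] [525.22923444 274.42921198  -9.08794652] -5.20700980096527 0.5387793734204913
['top'] [525.07582251 273.12043618  -9.80028262] -5.615148319555415 0.2974376731301939
['side'] [525.72827316 275.56929783  -9.07687213] -5.200664643020418 0.21531224152191894
```

Run:
```python
from h import *
# rough rim corners from top picture (z=66)
for uv in [(238.1,210),(331.3,213.1),(334,152),(240.5,150)]: print(onplane("top",uv,66).round(1))
for n,b in(("side",(195,105,335,275)),("top",(225,125,350,225))):
    im=cv2.imread(f"pics/b_{n}.png"); x0,y0,x1,y1=b
    s=min(800/(x1-x0),600/(y1-y0)); 
    c=cv2.resize(im[y0:y1,x0:x1],None,fx=s,fy=s,interpolation=cv2.INTER_CUBIC)
    c=np.clip(c.astype(float)*1.8,0,255).astype(np.uint8)
    print(n,s,c.shape); cv2.imwrite(f"pics/bz_{n}.png",c)
```

```text
[500.3  64.2  66. ]
[ 491.4 -184.6   66. ]
[ 660.7 -196.4   66. ]
[666.   59.5  66. ]
side 3.5294117647058822 (600, 494, 3)
top 6.0 (600, 750, 3)
```

```bash
sleep 0.1
```

```text
(no output)
```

View pics/bz_side.png

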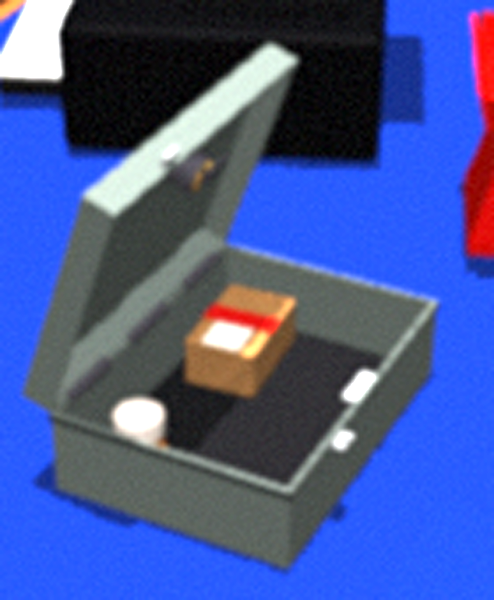

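View pics/bz_top.png

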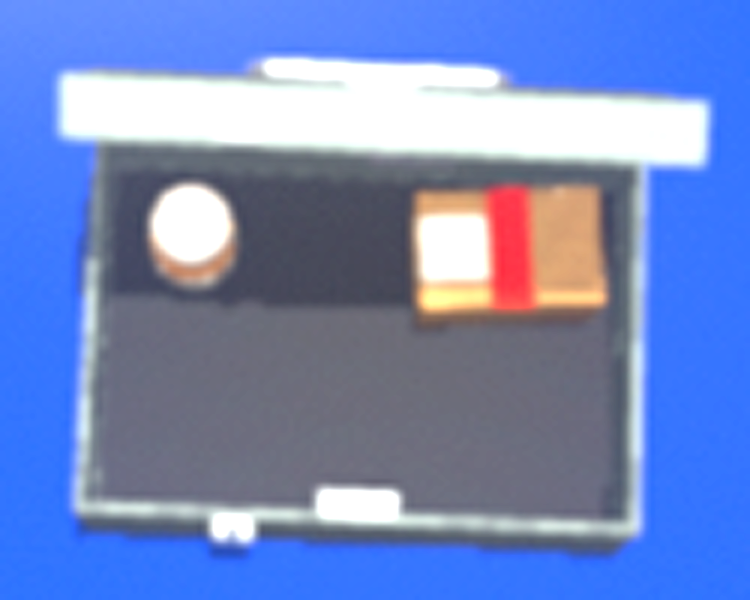

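```bash
cat >> h.py <<'E'
def boxpts(p,pts):
    # pts: ('b',x,y,z) box frame, or ('l',x,y,z) hinge frame
    x,y,a,th=p; out=[]
    for k,u,v,w in pts:
        if k=='l':
            # opening lifts front (-x)
            u,w=u*np.cos(th)+w*np.sin(th), -u*np.sin(th)+w*np.cos(th); u+=90; w+=66
        out.append([x+u*np.cos(a)-v*np.sin(a),y+u*np.sin(a)+v*np.cos(a),w])
    return np.array(out)
E
python3 - <<'E'
from h import *
T=[((78,512),('b',-90,125,66)),((637,531),('b',-90,-125,66)),((62,72),('l',-180,125,24)),((710,100),('l',-180,-125,24)),((60,137),('l',-180,125,0)),((706,163),('l',-180,-125,0))]
S=[((293,490),('b',-90,125,66)),((285,566),('b',-90,125,0)),((437,302),('b',-90,-125,66)),((58,487),('b',90,125,0)),((90,192),('l',-180,125,24)),((268,43),('l',-180,-125,24)),((110,213),('l',-180,125,0)),((297,62),('l',-180,-125,0))]
tu=np.array([t[0] for t in T])/6+[225,125]-.4; su=np.array([t[0] for t in S])/3.5294+[195,105]-.35
def f(p,both="ts"):
    r=[]
    if "t" in both: r.append((proj("top",boxpts(p,[t[1] for t in T]))-tu).ravel())
    if "s" in both: r.append((proj("side",boxpts(p,[t[1] for t in S]))-su).ravel())
    return np.concatenate(r)
for b in("ts","t","s"):
    r=least_squares(f,[590,-62,0,1.3],args=(b,)); print(b,r.x.round(3),np.degrees(r.x[2]),np.abs(r.fun).max()); 
    if b=="ts":
        print(r.fun.reshape(-1,2).round(1))
        print(boxpts(r.x,[('l',-180,0,24),('l',0,0,0),('l',-180,0,0)]).round(1)); np.save("box.npy",r.x)
E
```

```text
ts [ 5.86687e+02 -6.26980e+01 -4.20000e-02  1.22900e+00] -2.4221304657116165 1.9503202278670813
[[-0.2 -0.6]
 [ 0.2 -0. ]
 [-0.1  0.1]
 [-0.3  0. ]
 [ 0.  -0.3]
 [-0.3 -0.1]
 [-0.7 -0. ]
 [ 1.1  0.3]
 [ 0.1 -0.8]
 [-0.1 -0. ]
 [-2.   0.5]
 [ 0.6 -0.4]
 [ 1.7  0.3]
 [ 0.3 -1. ]]
[[638.9 -64.9 243.6]
 [676.6 -66.5  66. ]
 [616.3 -63.9 235.6]]
t [ 5.85826e+02 -6.29270e+01 -4.10000e-02  1.23300e+00] -2.363613245271548 0.35938663856512676
s [ 5.86961e+02 -6.24330e+01 -4.20000e-02  1.22800e+00] -2.4204616452147403 2.057125759269013
```

```bash
cat > lid.py <<'E'
from h import *
E
python3 - <<'E'
from h import *
import station
print(getattr(station,'grasp_offset',None), get_obs().get('grasp_offset'), [x for x in dir(station) if not x.startswith('_')])
p=np.load("box.npy"); p[0]-=0
yw=90+np.degrees(p[2]); O=[180,0,yw]
def tp(th,off):  # tcp for contact at lid angle th
    c=boxpts([p[0],p[1],p[2],th],[('l',-166,45,24+off)])[0]
    d=np.array([np.cos(p[2]),np.sin(p[2]),0]); return c+11*d*np.sin(th)
grip(0,40)
s=tp(p[3],25)
print(s)
move_l([167,601,340],speed=200)
goto([s[0]+10,s[1],330],O)
move_l(s,speed=150)
o=get_obs();print(o["t"],o["tcp_pos"],o["ee_rot"],o["wrist_force"])
for th in np.arange(p[3],0.15,-0.09):
    move_l(tp(th-0.06,0),O,speed=110)
    o=get_obs(); print(round(o["t"],2),round(th-.06,2),o["tcp_pos"].round(1),o["wrist_force"].round(1))
E
```

```text
18.700000000000003 None ['Unreachable', 'get_calibration', 'get_image', 'get_obs', 'goto', 'grasp_offset', 'grip', 'move_j', 'move_l', 'regions_of', 'sign_off', 'solve_ik', 'spot_in', 'wait']
[679.35672873 -21.57735561 238.81922486]
6.175 [680.06957288 -21.53043627 239.92144234] [1.79894591e+02 7.52209021e-03 8.75883061e+01] [ 0.71713379  0.09040197 -0.11739384]
6.64 1.17 [646.5 -20.3 229.7] [-0.1 -0.2 -0.5]
6.93 1.08 [631.2 -19.6 224.1] [-0.5 -0.4  1.1]
7.22 0.99 [616.1 -18.9 217.5] [ 0.3 -0.7 -0.7]
7.52 0.9 [602.  -18.3 210.3] [-0.4  0.5 -0.4]
7.81 0.81 [588.7 -17.7 202.2] [0.1 0.3 0.5]
8.1 0.72 [576.2 -17.2 193. ] [ 0.  -0.5 -0. ]
8.39 0.63 [564.3 -16.7 182.6] [-0.   1.  -0.9]
8.68 0.54 [553.4 -16.2 171.2] [ 0.5 -1.3  0. ]
8.97 0.45 [543.6 -15.8 159.1] [-0.5  0.5  0.2]
9.27 0.36 [534.7 -15.4 146.1] [ 0.1  0.3 -0. ]
9.56 0.27 [527.1 -15.1 132.5] [ 0.1 -0.3  0.5]
9.85 0.18 [520.8 -14.8 118.5] [-0.3  1.2  0.2]
```

```bash
python3 - <<'E'
from h import *
for n,b in(("side",(180,90,380,270)),("top",(200,100,360,230))):
    snap(n,"c"); im=cv2.imread(f"pics/c_{n}.png"); x0,y0,x1,y1=b
    cv2.imwrite(f"pics/cz_{n}.png",cv2.resize(im[y0:y1,x0:x1],None,fx=3.3,fy=3.3,interpolation=cv2.INTER_CUBIC))
E
sleep 0.1
```

```text
(no output)
```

View pics/cz_side.png

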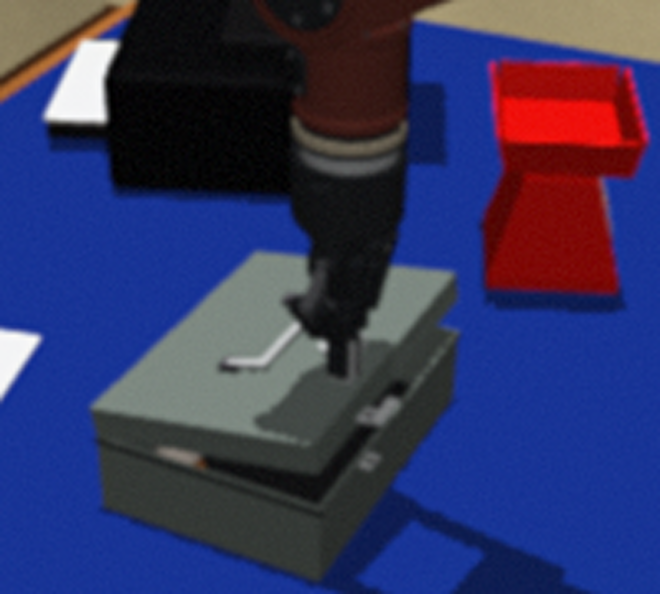

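View pics/cz_top.png

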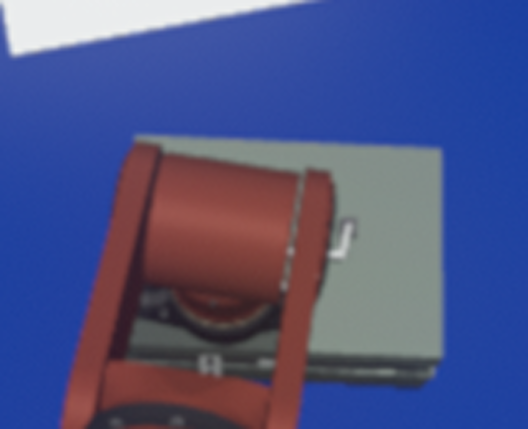

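The lid has followed the fingers: it is nearly shut with the fingertips on it, and about 20 mm of gap remains at the front. I'll keep pressing down in steps while watching the force.

Run:
```python
from h import *
p=np.load("box.npy"); yw=90+np.degrees(p[2]); O=[180,0,yw]
def tp(th):
    c=boxpts([p[0],p[1],p[2],th],[('l',-166,45,24)])[0]
    d=np.array([np.cos(p[2]),np.sin(p[2]),0]); return c+11*d*np.sin(th)
for th in [0.12,0.06,0.02]:
    move_l(tp(th),O,speed=80)
    o=get_obs(); print(round(o["t"],2),th,o["tcp_pos"].round(1),o["wrist_force"].round(1))
q=tp(0.0)
for z in np.arange(91,80,-1.0):
    move_l([q[0],q[1],z],O,speed=40)
    o=get_obs(); print(round(o["t"],2),z,o["tcp_pos"].round(2),o["wrist_force"].round(1))
    if o["wrist_force"][2]>22: break
```

```text
10.22 0.12 [517.3 -14.6 109. ] [ 0.5  0.4 -0.1]
10.5 0.06 [514.1 -14.5  99. ] [-0.1  0.2 -0.8]
10.75 0.02 [512.9 -14.5  92.7] [0.6 0.7 0.8]
11.0 91.0 [512.53 -14.53  90.88] [0.4 1.1 0.3]
11.25 90.0 [512.76 -14.53  90.09] [0.6 0.6 0.7]
11.5 89.0 [512.75 -14.56  90.01] [-3.2  0.6  6.2]
11.75 88.0 [512.79 -14.53  89.97] [-5.3  0.3 12. ]
12.0 87.0 [512.79 -14.56  89.93] [-7.4  0.6 17.1]
12.25 86.0 [512.83 -14.55  89.88] [-10.6   2.   22.9]
```

Run:
```python
from h import *
o=get_obs(); P=o["tcp_pos"]
move_l([P[0]-5,P[1],150],speed=200)
grip(40,60)
k=np.array([470.6,281.0]); O=[180,0,84.0]
print(solve_ik([k[0],k[1],140],O))
goto([k[0],k[1],140],O)
for n,b in(("side",(180,90,300,350)),("top",(130,100,350,260))):
    snap(n,"d"); im=cv2.imread(f"pics/d_{n}.png"); x0,y0,x1,y1=b
    f=min(800/(x1-x0),600/(y1-y0)); cv2.imwrite(f"pics/dz_{n}.png",cv2.resize(im[y0:y1,x0:x1],None,fx=f,fy=f,interpolation=cv2.INTER_CUBIC)); print(f)
o=get_obs();print(o["t"],o["tcp_pos"],o["ee_rot"],o["joint_pos"])
```

```text
[ 2.35044866e+01  8.72565017e+00  1.07210849e+02 -2.54444375e-14
  6.40635006e+01 -6.04955134e+01]
2.3076923076923075
3.6363636363636362
14.4333 [471.24288923 279.81808114 140.08817043] [1.79981685e+02 1.55780198e-02 8.38980023e+01] [ 2.33758831e+01  8.70973572e+00  1.07218434e+02 -2.51021449e-02
  6.40635541e+01 -6.05111443e+01]
```

```bash
sleep 0.1
```

```text
(no output)
```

View pics/dz_side.png

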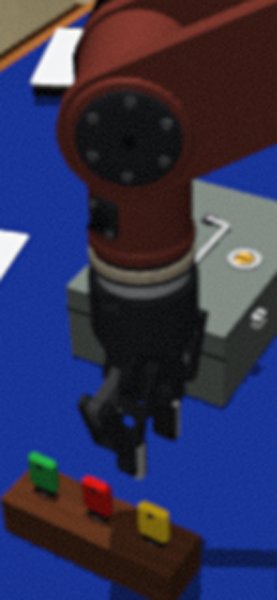

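View pics/dz_top.png

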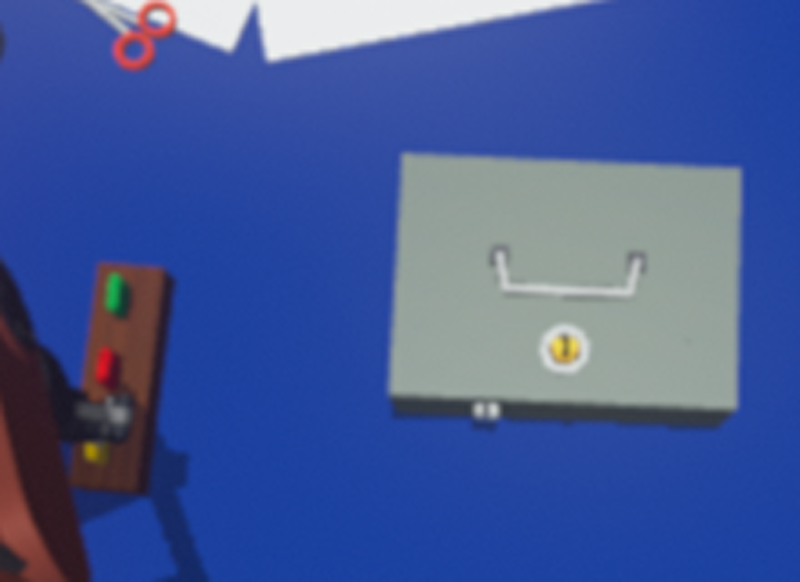

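```bash
python3 - <<'E'
from h import *
from PIL import Image
E
python3 - <<'E'
from h import *
res={}
for n,b in(("top",(275,186,297,206)),("side",(275,193,298,212))):
    im=cv2.imread(f"pics/d_{n}.png").astype(float); x0,y0,x1,y1=b
    c=im[y0:y1,x0:x1]; bg=np.median(c.reshape(-1,3),0)
    d=np.abs(c-bg).sum(2); m=(d>60)
    k=cv2.morphologyEx(m.astype(np.uint8),cv2.MORPH_CLOSE,np.ones((3,3)))
    nl,lab,st,ce=cv2.connectedComponentsWithStats(k); i=1+np.argmax(st[1:,4])
    cs,_=cv2.findContours((lab==i).astype(np.uint8),cv2.RETR_EXTERNAL,cv2.CHAIN_APPROX_NONE)
    el=cv2.fitEllipse(cs[0]); print(n,bg,st[i],ce[i]+[x0,y0],el[0][0]+x0,el[0][1]+y0,el[1])
    w=(d*(lab==i)); 
    res[n]=ce[i]+[x0,y0]
    print("on plane 93:",onplane(n,res[n],92))
print(tri(res))
p=np.load("box.npy"); p[3]=0
print("from box",boxpts(p,[('l',-142,0,27)]))
# lid top contour fit: mask of grey-green in top image
im=cv2.imread("pics/d_top.png"); hsv=cv2.cvtColor(im,cv2.COLOR_BGR2HSV)
m=((hsv[...,1]<70)&(hsv[...,2]>90)).astype(np.uint8); m[:,:230]=0; m[:,345:]=0; m[:135]=0; m[222:]=0
m=cv2.morphologyEx(m,cv2.MORPH_CLOSE,np.ones((15,15)));m=cv2.morphologyEx(m,cv2.MORPH_OPEN,np.ones((9,9)))
cs,_=cv2.findContours(m,cv2.RETR_EXTERNAL,cv2.CHAIN_APPROX_NONE); c=max(cs,key=cv2.contourArea)
r=cv2.minAreaRect(c); bp=cv2.boxPoints(r); W=np.array([onplane("top",q,90) for q in bp]); print(bp,W.round(1)); print(W.mean(0))
e=W-np.roll(W,1,0); print(np.linalg.norm(e,axis=1),np.degrees(np.arctan2(e[:,1],e[:,0])))
E
```

```text
top [159. 167. 155.] [  3   3  14  14 155] [284.83870968 195.49032258] 284.82324028015137 195.49120712280273 (13.101997375488281, 13.2869291305542)
on plane 93: [534.53688067 -59.73905423  92.        ]
side [133. 140. 130.] [  3   4  16   9 110] [285.41818182 201.27272727] 285.43161964416504 201.24370861053467 (8.227010726928711, 14.680259704589844)
on plane 93: [535.64838958 -60.70426157  92.        ]
(array([534.80934349, -59.60322114,  92.8224129 ]), array([-0.04228735, -0.16070893,  0.15002363,  0.03725855]))
from box [[534.73369751 -60.50013486  93.        ]]
[[237.11078 209.11966]
 [239.69128 142.02658]
 [334.51257 145.67355]
 [331.93207 212.76663]] [[ 498.9   65.    90. ]
 [ 680.9   60.2   90. ]
 [ 671.2 -194.6   90. ]
 [ 488.7 -182.8   90. ]]
[584.94303275 -63.0537307   90.        ]
[248.01721781 182.09892288 254.9505874  182.8644719 ] [ 87.64569133  -1.5090216  -92.18889001 176.31523322]
```

Run:
```python
from h import *
k=np.array([470.6,281.0]); O=[180,0,84.0]
move_l([k[0],k[1],88],O,speed=120)
for n,b in(("side",(190,260,290,360)),("top",(120,150,220,250))):
    snap(n,"e"); im=cv2.imread(f"pics/e_{n}.png"); x0,y0,x1,y1=b
    f=6; cv2.imwrite(f"pics/ez_{n}.png",cv2.resize(im[y0:y1,x0:x1],None,fx=f,fy=f,interpolation=cv2.INTER_CUBIC))
o=get_obs();print(o["t"],o["tcp_pos"],o["ee_rot"],o["grip_width"],proj("side",o["tcp_pos"]),proj("top",o["tcp_pos"]))
```

```text
15.1167 [471.65625531 281.27001425  89.10121746] [ 1.79890962e+02 -6.10281950e-02  8.39835061e+01] 40.415416219612204 [[245.07128702 306.74660486]] [[153.20858196 219.75630241]]
```

```bash
sleep 0.1
```

```text
(no output)
```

View pics/ez_side.png

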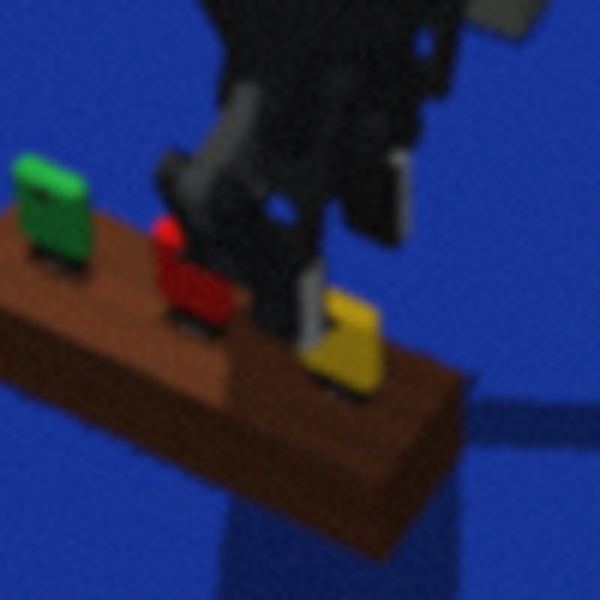

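View pics/ez_top.png

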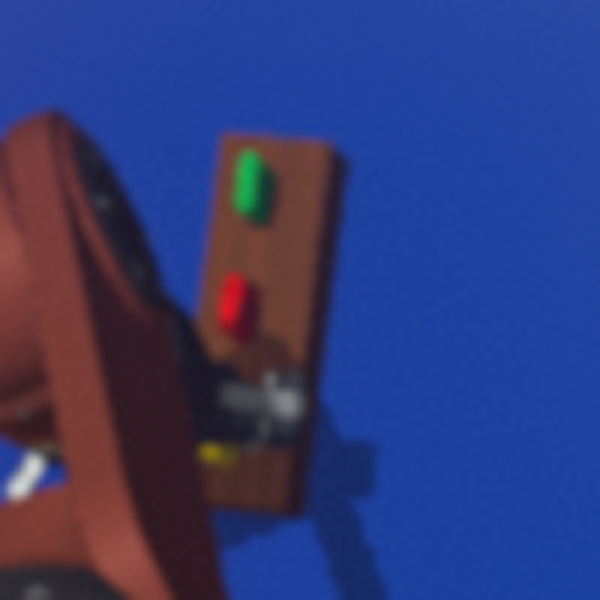

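Run:
```python
from h import *
k=np.array([470.6,281.0]); O=[180,0,84.0]
move_l([k[0],k[1],47.5],O,speed=80); wait(0.3)
o=get_obs();print(o["t"],o["tcp_pos"],o["wrist_force"])
grip(6,60)
o=get_obs();print(o["t"],o["tcp_pos"],o["ee_rot"],o["wrist_force"],o["moment"],o["grip_width"])
move_l([k[0],k[1],150],O,speed=120)
wait(0.2)
o=get_obs();print(o["t"],o["tcp_pos"],o["ee_rot"],o["wrist_force"],o["moment"],o["grip_width"])
for n,b in(("side",(190,220,300,330)),("top",(120,150,220,250))):
    snap(n,"f"); im=cv2.imread(f"pics/f_{n}.png"); x0,y0,x1,y1=b
    f=5.4; cv2.imwrite(f"pics/fz_{n}.png",cv2.resize(im[y0:y1,x0:x1],None,fx=f,fy=f,interpolation=cv2.INTER_CUBIC))
```

```text
16.075 [471.02961957 281.17780627  48.04826115] [0.07094822 0.65573545 0.17643942]
16.45 [470.67429899 280.53000056  47.76853212] [1.79999857e+02 5.82668581e-02 8.40189235e+01] [-0.72301974 -2.34886283  3.03956373] [-0.49281799  0.06927941  0.04328088] 9.220395423167536
17.6583 [469.91541079 280.70066331 148.89366095] [-1.79895848e+02  5.66971787e-02  8.39991214e+01] [ 0.87241259 -0.31113646 -0.13212919] [-0.01100901  0.02334011  0.02057688] 9.576308508297597
```

```bash
sleep 0.1
```

```text
(no output)
```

View pics/fz_side.png

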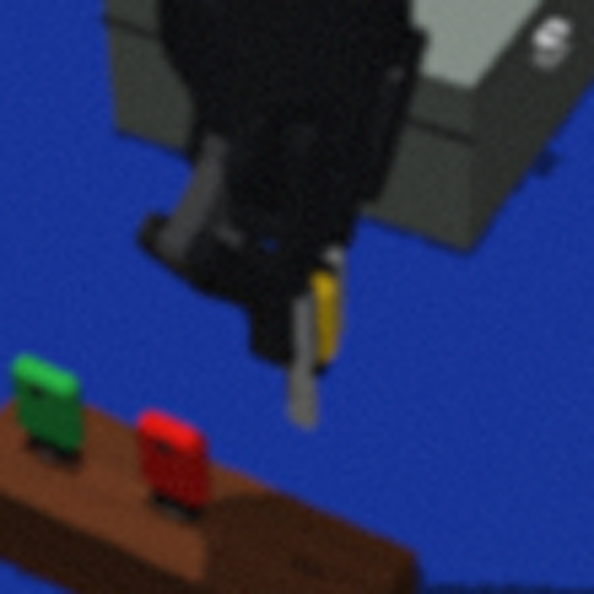

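View pics/fz_top.png

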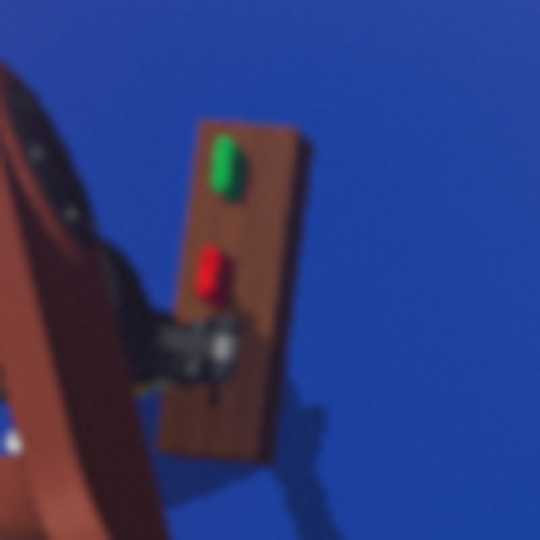

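Run:
```python
from h import *
for uv,n in (((214/5.4+120-.4,391/5.4+150-.4),"top"),((302/5.4+190-.4,566/5.4+220-.4),"side")): print(onplane(n,uv,40).round(1))
grip(6,100)
L=np.array([534.8,-60.1]); O=[180,0,87.6]
move_l([470,230,200],speed=200)
goto([L[0],L[1],160],O)
move_l([L[0],L[1],138],O,speed=80); wait(0.4)
o=get_obs();print(o["t"],o["tcp_pos"],o["ee_rot"],o["wrist_force"],o["grip_width"],o["joint_pos"].round(1))
for n,b in(("side",(230,120,330,220)),("top",(220,130,340,220))):
    snap(n,"g"); im=cv2.imread(f"pics/g_{n}.png"); x0,y0,x1,y1=b
    f=6; cv2.imwrite(f"pics/gz_{n}.png",cv2.resize(im[y0:y1,x0:x1],None,fx=f,fy=f,interpolation=cv2.INTER_CUBIC))
t=o["tcp_pos"]-[0,0,36.8]; print("tip px",proj("side",t),"lock",proj("side",[*L,93]))
```

```text
[472.  278.3  40. ]
[472.2 281.1  40. ]
20.4583 [535.05857507 -60.23891503 138.36190197] [1.79961823e+02 8.44965321e-03 8.75919358e+01] [-0.11364649  0.16781999  0.13389978] 8.811951308273507 [ -13.9    7.7  108.6   -0.    63.7 -101.5]
tip px [[285.66907678 198.18967606]] lock [[285.65273226 201.14623816]]
```

```bash
sleep 0.1
```

```text
(no output)
```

View pics/gz_side.png

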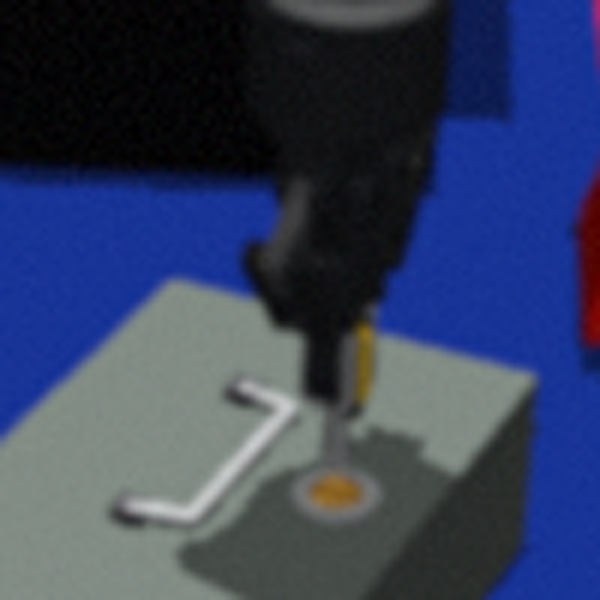

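View pics/gz_top.png

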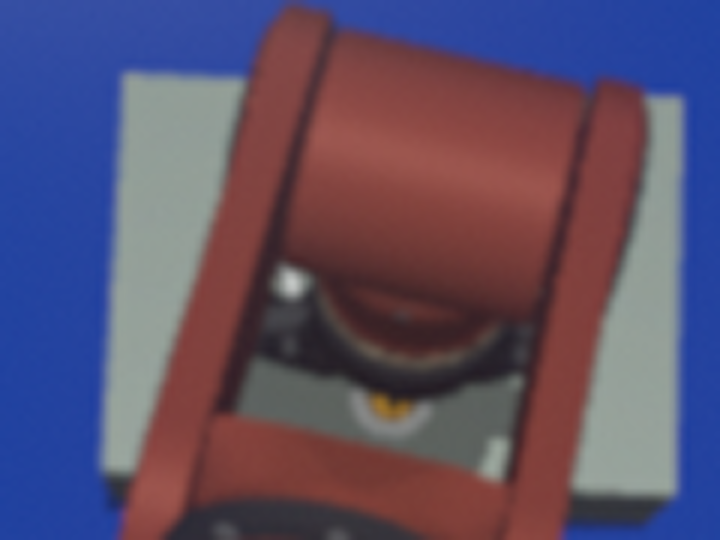

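The blade tip at zoom (335,470) lines up with the plug at (335,492). I'll go down gently and watch the force.

Run:
```python
from h import *
L=np.array([534.8,-60.1]); O=[180,0,87.6]
for z in np.arange(132,118,-1.5):
    move_l([L[0],L[1],z],O,speed=30)
    o=get_obs(); print(round(o["t"],2),z,o["tcp_pos"].round(2),o["wrist_force"].round(1),o["moment"].round(2))
    if o["wrist_force"][2]>7: break
```

```text
20.91 132.0 [534.37 -60.01 131.44] [0.6 0.2 0. ] [ 0.    0.04 -0.04]
21.16 130.5 [534.74 -60.08 130.4 ] [-0.4  0.4 -0.9] [0.03 0.07 0.  ]
21.41 129.0 [534.73 -60.08 128.9 ] [-0.3  1.1 -0.4] [ 0.04 -0.01 -0.  ]
21.66 127.5 [534.83 -59.95 127.43] [ 0.1  0.2 -1.1] [ 0.13 -0.02  0.  ]
21.91 126.0 [534.91 -59.79 125.99] [ 0.7  2.2 -0.2] [ 0.33 -0.09 -0.02]
22.16 124.5 [534.89 -59.68 124.43] [0.2 2.  0.5] [ 0.6  -0.1   0.01]
22.41 123.0 [534.72 -59.66 122.86] [0.8 3.1 0.2] [ 0.82 -0.12 -0.03]
22.66 121.5 [534.74 -59.71 121.35] [0.8 5.  0.4] [ 0.96 -0.12  0.02]
22.91 120.0 [534.76 -59.72 120.11] [-0.6  6.2  2.5] [ 1.08  0.02 -0.01]
23.16 118.5 [534.43 -59.71 118.91] [-3.1  6.3  4.3] [1.11 0.26 0.  ]
```

Run:
```python
from h import *
O=[180,0,87.6]; x0=534.5; y0=-59.1; i=0
o=get_obs(); z=118.0
while z>97 and i<50:
    i+=1; dx=[1.0,-1.0][i%2]
    move_l([x0+dx,y0,z],O,speed=40)
    o=get_obs(); F=o["wrist_force"]; print(round(o["t"],2),dx,round(z,1),o["tcp_pos"].round(2),F.round(1),o["moment"].round(2),o["grip_width"].round(1))
    if abs(F[1])>9: y0+=np.sign(F[1])*0.4
    if abs(F[0])>12: x0+=np.sign(F[0])*0.3
    lag=o["tcp_pos"][2]-z
    if F[2]>35: break
    if F[2]<18: z-=1.2
    if o["tcp_pos"][2]<101.3 and F[2]>8: break
```

```text
Traceback (most recent call last):
AttributeError: 'float' object has no attribute 'round'
```

```bash
cat > ins.py <<'E'
from h import *
O=[180,0,87.6]; x0=534.5; y0=-59.1; i=0
z=118.0
while z>97 and i<50:
    i+=1; dx=[1.0,-1.0][i%2]
    move_l([x0+dx,y0,z],O,speed=40)
    o=get_obs(); F=o["wrist_force"]; print(round(o["t"],2),dx,round(z,1),o["tcp_pos"].round(2),F.round(1),o["moment"].round(2),round(o["grip_width"],1))
    if abs(F[1])>9: y0+=np.sign(F[1])*0.4
    if abs(F[0])>12: x0+=np.sign(F[0])*0.3
    if F[2]>35: break
    if F[2]<18: z-=1.2
    if o["tcp_pos"][2]<101.3 and F[2]>8: break
E
python3 ins.py
```

```text
23.66 -1.0 118.0 [533.32 -59.44 117.86] [-1.8  2.   2. ] [0.38 0.18 0.05] 8.8
23.91 1.0 116.8 [533.64 -59.35 115.51] [-3.5  0.6  1. ] [0.1  0.91 0.03] 8.6
24.16 -1.0 115.6 [533.33 -59.16 115.18] [-2.1  2.  -0.6] [ 0.16  0.41 -0.08] 8.4
24.41 1.0 114.4 [534.   -59.14 113.48] [-5.3 -0.8 -0.1] [0.04 1.05 0.01] 8.7
24.66 -1.0 113.2 [533.5  -59.23 113.11] [-2.9 -0.2 -0.4] [-0.03  0.61 -0.06] 8.9
24.91 1.0 112.0 [534.21 -59.27 112.12] [-6.9 -1.   4.1] [-0.16  1.4   0.04] 8.7
25.16 -1.0 110.8 [533.44 -59.08 110.77] [-3.7 -0.5  0.5] [0.04 0.73 0.01] 8.6
25.41 1.0 109.6 [533.75 -58.9  108.69] [-5.1 -0.3  1.2] [-0.02  1.24  0.01] 8.6
25.66 -1.0 108.4 [533.42 -59.04 108.12] [-4.1  0.  -1.8] [ 0.01  0.62 -0.01] 8.2
25.91 1.0 107.2 [533.71 -58.91 106.49] [-7.   0.8  0.6] [ 0.04  1.35 -0.03] 8.7
26.16 -1.0 106.0 [533.51 -58.96 106.28] [-3.9  0.8  2.8] [0.18 0.97 0.04] 8.5
26.41 1.0 104.8 [533.73 -59.2  104.24] [-7.6  1.   2.2] [-0.01  1.45 -0.02] 8.7
26.66 -1.0 103.6 [533.43 -59.17 103.41] [-3.1  0.4  0.9] [ 0.08  0.96 -0.01] 8.6
26.91 1.0 102.4 [533.7  -59.1  101.75] [-7.2 -0.8  2.1] [-0.03  1.47  0.07] 8.5
27.16 -1.0 101.2 [533.46 -59.22 101.11] [-4.2  0.6  1.9] [-0.03  0.91  0.01] 8.8
27.41 1.0 100.0 [533.75 -59.17 100.58] [-10.8  -0.8   8.7] [0.   1.96 0.02] 8.7
```

Run:
```python
from h import *
O=[180,0,87.6]
for dx,z in((-.8,99.5),(.6,98.5),(-.6,97.5),(0,97)):
    move_l([533.3+dx,-59.1,z],O,speed=40); wait(.1)
    o=get_obs(); print(round(o["t"],2),z,o["tcp_pos"].round(2),o["wrist_force"].round(1),o["moment"].round(2),o["ee_rot"].round(2))
```

```text
27.76 99.5 [533.42 -59.18 100.66] [-5.7  1.3  4.9] [ 0.13  1.04 -0.01] [1.7991e+02 1.0000e-02 8.7600e+01]
28.11 98.5 [533.63 -59.2  100.46] [-9.9  0.6 13.6] [0.07 1.88 0.01] [-1.7988e+02  1.0000e-02  8.7620e+01]
28.46 97.5 [533.59 -59.25 100.4 ] [-9.9  0.8 14.2] [0.26 1.82 0.  ] [1.7997e+02 1.0000e-02 8.7610e+01]
28.81 97 [533.67 -59.22 100.33] [-11.3   1.4  19.2] [ 0.26  2.21 -0.  ] [-1.7994e+02  1.0000e-02  8.7620e+01]
```

```bash
cat > turn.py <<'E'
from h import *
x,y,z=533.3,-59.1,98.8
move_l([x,y,z],[180,0,87.6],speed=40)
yaw=87.6
while yaw>-8:
    yaw-=8
    move_l([x,y,z],[180,0,yaw],speed=40)
    o=get_obs(); F=o["wrist_force"]; print(round(o["t"],2),round(yaw,1),o["tcp_pos"].round(2),F.round(1),o["moment"].round(3),o["ee_rot"][2].round(1),round(o["grip_width"],1))
    if abs(F[0])>7: x+=np.sign(F[0])*0.4
    if abs(F[1])>7: y+=np.sign(F[1])*0.4
    if abs(o["moment"][2])>0.4: break
print(x,y,z,yaw)
E
python3 turn.py
```

```text
29.35 79.6 [533.55 -59.13 100.56] [-7.7  0.3 11.1] [0.179 1.626 0.044] 79.6 8.7
29.64 71.6 [533.55 -59.13 100.59] [-8.1  1.3 10.5] [0.193 1.436 0.006] 71.6 8.8
29.93 63.6 [533.52 -59.04 100.58] [-6.4  1.7  8.1] [0.212 1.247 0.011] 63.6 8.8
30.23 55.6 [533.58 -58.99 100.6 ] [-6.5  2.6  8.2] [0.243 1.226 0.013] 55.6 8.8
30.52 47.6 [533.61 -58.95 100.6 ] [-5.7  0.7  7.3] [0.299 1.23  0.039] 47.6 8.3
30.81 39.6 [533.7  -58.9  100.62] [-6.3  1.   9.2] [0.352 1.205 0.052] 39.6 8.8
31.1 31.6 [533.73 -58.85 100.6 ] [-6.2  1.7  7.2] [0.294 1.178 0.062] 31.6 8.7
31.39 23.6 [533.8  -58.85 100.6 ] [-5.4  2.2  8.3] [0.349 1.108 0.067] 23.6 8.8
31.68 15.6 [533.9  -58.8  100.63] [-5.7  1.8  8.6] [0.436 1.038 0.031] 15.6 8.7
31.98 7.6 [533.98 -58.79 100.64] [-6.5  1.9  8. ] [0.41  1.044 0.037] 7.6 8.8
32.27 -0.4 [534.13 -58.79 100.62] [-4.5  1.4  7.6] [0.378 0.903 0.058] -0.4 8.6
32.56 -8.4 [534.38 -58.83 100.63] [-5.   0.8  7.7] [0.337 0.787 0.076] -8.4 8.7
532.5 -59.1 98.8 -8.400000000000006
```

Run:
```python
from h import *
yaw=-8.4
while yaw>-30:
    yaw-=2
    move_l([532.8,-59.1,98.8],[180,0,yaw],speed=40); wait(0.1)
    o=get_obs(); F=o["wrist_force"]; M=np.mean([get_obs()["moment"][2]]); print(round(o["t"],2),round(yaw,1),o["tcp_pos"].round(2),F.round(1),o["moment"].round(3),o["ee_rot"][2].round(1),round(o["grip_width"],1))
    if o["moment"][2]>0.3: break
for n,b in(("side",(230,120,330,220)),("top",(220,130,340,220))):
    snap(n,"k"); im=cv2.imread(f"pics/k_{n}.png"); x0,y0,x1,y1=b
    f=6; cv2.imwrite(f"pics/kz_{n}.png",cv2.resize(im[y0:y1,x0:x1],None,fx=f,fy=f,interpolation=cv2.INTER_CUBIC))
```

```text
32.91 -10.4 [534.34 -58.82 100.61] [-5.8  1.6  7.2] [0.328 1.02  0.059] -10.4 8.6
33.26 -12.4 [534.28 -58.83 100.61] [-5.4  1.   8.6] [0.408 0.971 0.144] -12.4 8.5
33.61 -14.4 [534.27 -58.86 100.63] [-5.5  1.9  8.4] [0.423 0.959 0.242] -14.4 8.7
33.96 -16.4 [534.24 -58.86 100.63] [-5.2  1.3  7.4] [0.37  1.019 0.27 ] -16.3 8.4
34.31 -18.4 [534.24 -58.72 100.64] [-5.1  1.   7.9] [0.406 1.051 0.271] -18.3 8.8
34.66 -20.4 [534.2  -58.7  100.62] [-5.2  1.9  8. ] [0.441 0.962 0.402] -20.3 8.6
```

```bash
sleep 0.1
```

```text
(no output)
```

View pics/kz_side.png

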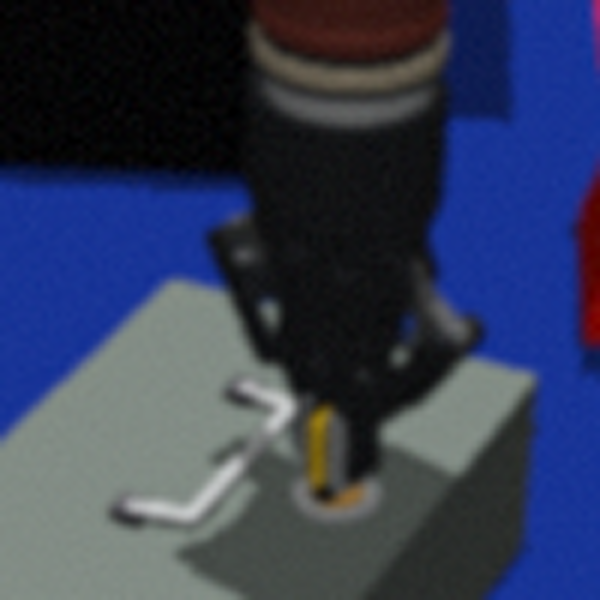

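View pics/k_side.png

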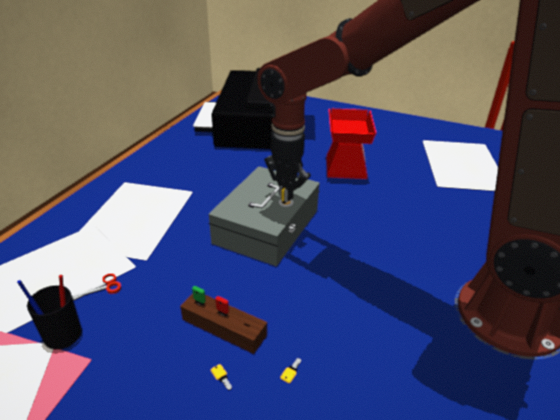

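View pics/k_top.png

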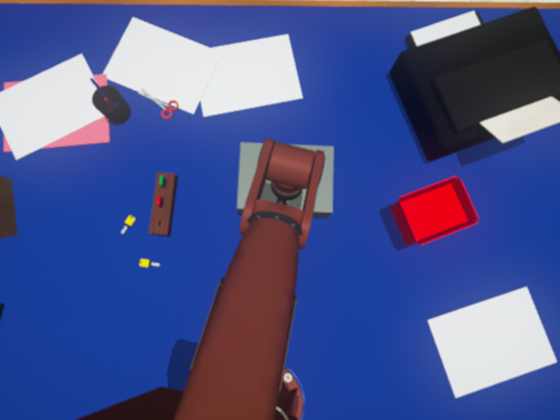

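Run:
```python
from h import *
for _ in range(2):
    wait(0.6); o=get_obs(); print(round(o["t"],2),o["tcp_pos"].round(2),o["ee_rot"].round(1),o["wrist_force"].round(1),o["moment"].round(2),round(o["grip_width"],1))
print(sign_off())
```

```text
35.36 [534.21 -58.72 100.63] [-1.799e+02 -1.000e-01 -2.030e+01] [-5.8  1.8  7.3] [0.39 1.04 0.37] 8.9
35.96 [534.18 -58.71 100.62] [-1.799e+02 -1.000e-01 -2.030e+01] [-5.4  1.9  8.6] [0.37 1.05 0.42] 8.5
the job is handed in; nothing more can be done
None
```

The box is shut and locked, and I handed the job in at about 36 s with the arm still gripping the yellow key and holding it turned. No check failed or disagreed, but I judged the plug's turn from the hand angle and torque, because its angle cannot be read directly.

- **Lid:** I pushed it closed until it met a hard stop at 90.0 mm and pressed it there with about 20 N.
- **Key:** I took the yellow key standing in the block. It went into the lock at the first try and I rocked it past the pins. It stopped hard with its head about 118 mm above the desk, the expected home height, and moved only about 0.2 mm under 19 N.
- **Turn:** I turned the hand 108° clockwise. The turning torque began to rise at about 100°, which I take to be the quarter-turn stop plus the key's play. It then held at about 0.4 N m, with about 8 N of downward push, for the 1.2 s before I handed in.
- **Everything else:** The last pictures show the red and green keys still standing in the block and the scale where it was. Wrist force stayed under about 26 N throughout.

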